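# Screw down the levelling foot of a meter test stand and clamp it

### The job

The outrigger foot of the meter test stand hangs above its loose metal plate. Turn the black knob clockwise to screw the foot down until its rubber pad just touches the plate, resting with light pressure only and never bearing hard enough to jack the stand up, and then swing the red clamp lever fully over, counter-clockwise, to its clamped end stop so that the foot stays there. Leave the screwdriver, pliers and white cover where they lie.

Things in the scene. Friction and masses are not known exactly. Their poses are not given: they have to be found in the camera images.
- stand: Meter test stand, fixed: plywood board 260 x 260 mm, top 63 mm above the bench, with a grey-green meter box (top 116 mm) and a black terminal block. Origin on the bench, exactly below the spindle axis; z up. The board spans 50 to 310 mm in the stand's y and -100 to 160 mm in its x. A 32 mm wide steel arm (top 75 mm above the bench) carries the spindle.
- knob_grip (a point): Middle, on the axis, of the round black knob on the spindle: 42 mm diameter, 28 mm tall, 115 mm above the bench at the start, free all round. Turned clockwise (from above) it goes down together with spindle and pad by 16 mm per full turn (2.55 mm per rad); it stays where it is left. Free turning takes about 0.05 N m. A red mark on top shows its angle.
- foot_pad: Round black rubber pad at the spindle's lower end, 64 mm diameter, 8 mm thick; origin at the centre of its underside, 21 mm above the bench at the start. It turns with the knob and is sprung against the spindle at 6 N per mm, up to 5 mm. On the plate it rubs: the knob then needs more torque, see plate_spot. Light pressure is 2 to 14 N; above 22 N it jacks the stand up.
- clamp (a joint): Clamp lever angle, rad: 0 (open, pointing along the stand's +x, clear of the knob) to its end stop at 1.3 (clamped), counter-clockwise seen from above. It starts between 0 and 0.2, stays where it is left and resists with about 0.12 N m.
- clamp_post (a point): Grip of the clamp lever: a red upright round post at the lever's free end, 17 mm diameter, from 83 to 125 mm above the bench, 75 mm from the pivot. This point is on the post's axis, 111 mm above the bench. The post turns with the lever. The flat steel lever arm below is 14 mm wide, its top 90.5 mm above the bench.
- clamp_pivot (a point): Point on the clamp lever's vertical pivot axis, at the same height as clamp_post; it lies 90 mm from the spindle axis along the stand's +y.
- screwdriver: Loose screwdriver with an orange handle, 180 mm long, lying on the bench; a bystander. Origin on its underside, x along the shaft.
- pliers: Loose blue-handled pliers, about 160 mm long, lying on the bench; a bystander. Origin under the rivet, x towards the jaws.
- cover: Loose white open terminal cover, 70 x 90 x 35 mm, on the bench; a bystander. Origin at the centre of its underside.
- plate_spot (a point): Bench-level point on the spindle axis. A concrete slab let into the bench, 120 x 110 mm, and on it a loose aluminium plate 90 x 90 x 10 mm lie here; the plate's top is 11 to 17 mm above this point, different every time and not measured. Once the pad rubs on the plate, the knob's torque rises by about 0.017 N m per N of pad pressure, about 0.25 N m per further rad of turning.

How it is judged:
On the way, in this order (a step that is already met when the one before it is completed fails the run):
1. with the clamp still open, the foot pad rests on its plate with light pressure, 2 to 14 N (contact force between foot_pad and anything else between 2 and 14 N and value of joint clamp below 0.4 rad), for 0.3 s.
2. the clamp lever is swung over to its clamped end (value of joint clamp above 1.15 rad), for 0.2 s.
At the end, for the whole second after the job is handed in: The foot pad rests on the plate with a steady 2 to 14 N, the clamp lever stands beyond 1.15 rad (end stop 1.3), and both are released (contact force between foot_pad and anything else between 2 and 14 N and value of joint clamp above 1.15 rad); the robot touches nothing.
It fails at once if the foot bears on the plate with more than 22 N (the stand is jacked up) (contact force between foot_pad and anything else above 22 N).
It fails at once if a bystander (screwdriver, pliers or cover) is shifted by more than 20 mm (distance of any of screwdriver, pliers, cover from where it was at the start of the episode above 0.02 m).
It also fails if it takes over 72 s, if anything falls off the work surface, if the arm or the gripper's body presses on something with over 40 N, if the wrist force passes 120 N, or if a joint passes its speed limit or range.

### The arm

A 6-joint arm with a two-finger parallel gripper is mounted at the origin on the work surface. World frame = base frame: x ahead of the robot, y to its left, z up, the work surface at z = 0. Lengths are in m, angles in rad, forces in N, time in s.
With the tool pointing down it reaches from about 0.375 to 0.925 m from the base axis. Payload 5.7 kg.
Tool frame: the origin (TCP) lies on the centre line of the jaws, within the pads' length; the fingertips stand 17 mm ahead of it and the grasp point (between the pads) lies 2 mm behind it; y points along the fingers, z is the direction in which the jaws open and shut, and the axes are right-handed (so a half turn about y gives the same grasp; the last joint's range is limited). The gripper opens to 85 mm and grips with 20 to 120 N. Pads are 22 mm wide; open, the fingers measure 114 mm over their backs; the gripper's body (76 mm by 85 mm) begins 54 mm behind the grasp point. The pads swing forward as they close: fully open they stand 13 mm farther back than shut.
Start: joints at [1.224, 0.359, 1.51, -0, 1.272, -0.115], TCP at [0.138, 0.584, 0.248] pointing down, gripper open.
Joint ranges: [-2.97, 2.97], [-1.01, 2.36], [0.21, 2.38], [-0.96, 4.11], [0.2, 2.71], [-2.98, 2.98]. Speed limits (rad/s): [2.39, 2.39, 3.14, 3.14, 3.14, 3.14].

### API

Orientations are given as [roll, pitch, yaw] about the fixed x, y, z axes, in that order (R = Rz(yaw) Ry(pitch) Rx(roll)).
In Python, from workcell import env gives the robot as it stands.
- The arm moves only by the tool jog_arm, never from a script. Its argument "motion" is text: rows parted by semicolons, each of 5 numbers parted by spaces: the shift along the tool's x, y, z each as a share of 250 mm, from -1 to 1, then the turn about the tool's y as a share of 180 degrees, from -1 to 1, then the finger opening in mm, from 0 to 85.4. A call has 1 to 5 rows; each row is the pose to reach, as a shift and turn from the pose measured when the call began, along the tool's axes at that moment, turning the shorter way round; what a row does not reach only later rows make up. A row lasts 1/8 s, in which the tool goes at most 62.5 mm and 10.7 degrees, less where a joint would pass 70% of its speed; a pose out of reach is approached as far as the arm can. A call with a number of a shift or a turn outside -1 to 1 is refused whole. A call with a gripper value outside its range is refused whole. The fingers move at their own pace and stop on an object; "force" is the grip in N (left out, the last holds). Time passes only in rows, so rows that repeat a pose let the fingers close. It gives the time, the measured TCP pose, the force and the opening at its end, in the units of the state.
- env.observe(): the state, without advancing time (a new reading comes with each control period).
- env.capture(name): name is "scene" or "top" or "wrist"; returns a dict with "frame" (480x640x3 uint8, red, green, blue), "intrinsics" (3x3 intrinsics, pixels), "R" (3x3) and "t" (3): a world point X has camera coordinates R X + t; the wrist camera has in their place "mount" (4x4, takes a point from camera to tool coordinates, whose origin is the TCP and whose axes are the tool frame's). Camera axes: x right, y down, z forward; pixel columns grow to the right and rows downward; lengths in m; the calibration is good to about 2 mm. A picture is of the moment at which its call begins: read the wrist's pose just before it. There is no depth.
- env.hand_in(): hands the job in, once; it reports no verdict.
The state is a dict: "clock": time; "joint_positions": joint angles; "qvel": joint speeds; "joint_efforts": joint torques, N m; "tcp_pos": TCP position; "tcp_rot": TCP orientation; "ft_force": force on the tool from outside, world axes, zero at the start; "wrist_torque": the same for the moment, N m; "width": opening from 0.0 (shut) to 1.0 (fully open).
Only numpy, scipy, OpenCV 4.12 (cv2) and the standard library are available. Lean on these libraries where they do the work, as an engineer would, in place of code of your own. Each camera call takes 0.05 s, during which the arm holds its last target.

## Working session

There is one attempt and no reset: what is moved stays moved. The work goes in short steps, Python scripts to look and compute and a tool call to move; the robot and the scene stay as the last step left them, time stands still between calls to the robot, and variables do not carry over. Pictures are saved under pics/ and viewed, and the job is handed in when it is done.

Besides the shell and the picture viewer there is one more tool, called after "Emit:" by a JSON object that holds its "api" and its "payload", one argument or row to a line. jog_arm: Moves the arm, as the interface text tells. Its arguments: {"type":"object","properties":{"motion":{"type":"string"},"force":{"type":"number"}},"required":["motion"]}

```bash
ls; mkdir -p pics
python3 - <<'E'
from workcell import env
import cv2,numpy as np
print(env.observe())
for n in ["scene","top","wrist"]:
    c=env.capture(n)
    cv2.imwrite(f"pics/{n}0.png",c["frame"][:,:,::-1])
    print(n,{k:np.round(v,4).tolist() for k,v in c.items() if k!="frame"})
E
```

```text
pics
{'clock': 0.0, 'joint_positions': array([ 1.22395065e+00,  3.59517520e-01,  1.51144268e+00,  9.47800750e-06,
        1.27249846e+00, -1.15098196e-01]), 'qvel': array([ 0.00076996,  0.00226874, -0.00210508,  0.00106704,  0.00130828,
       -0.00021854]), 'joint_efforts': array([-5.35621552e-05, -5.27603745e+01, -2.78619754e+01, -4.58876116e-06,
        1.35225209e-02, -1.40057182e-05]), 'tcp_pos': array([0.13758695, 0.58334085, 0.24744221]), 'tcp_rot': array([-1.57264895e+00,  2.23294330e-04, -2.31750486e-01]), 'ft_force': array([0.43687963, 0.54661598, 0.56871937]), 'wrist_torque': array([ 0.03204436, -0.02063302, -0.0100694 ]), 'width': 1.0004503870136716}
scene {'intrinsics': [[447.7934, 0.0, 326.5431], [0.0, 447.7934, 237.9099], [0.0, 0.0, 1.0]], 'R': [[-0.0177, 0.9998, 0.0124], [0.6992, 0.0212, -0.7146], [-0.7147, -0.004, -0.6994]], 't': [0.1095, -0.3387, 1.1085]}
top {'intrinsics': [[451.3777, 0.0, 321.9983], [0.0, 451.3777, 239.451], [0.0, 0.0, 1.0]], 'R': [[0.0138, -0.9999, -0.0068], [-0.9955, -0.0131, -0.0939], [0.0938, 0.0081, -0.9956]], 't': [-0.1037, 0.5651, 0.6982]}
wrist {'intrinsics': [[407.7887, 0.0, 319.8359], [0.0, 407.7887, 238.1808], [0.0, 0.0, 1.0]], 'mount': [[0.0002, 0.962, 0.2731, -0.0687], [-0.0002, -0.2731, 0.962, -0.1259], [1.0, -0.0002, 0.0002, 0.0005], [0.0, 0.0, 0.0, 1.0]]}
```

View pics/scene0.png

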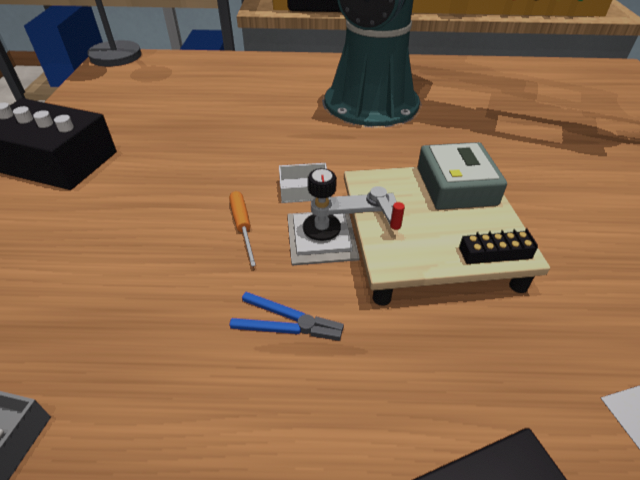

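View pics/top0.png

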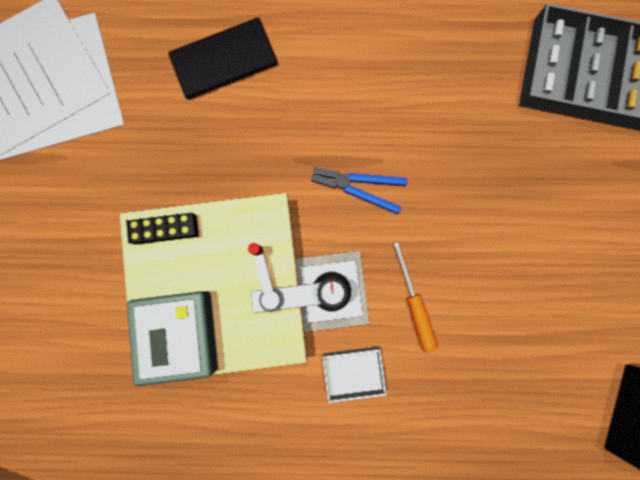

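View pics/wrist0.png

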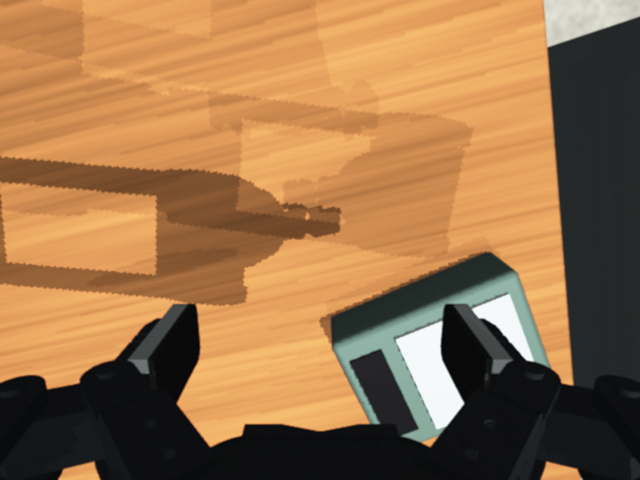

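The scene view shows the knob at about (322,183) and the red post at about (397,215). The top view shows the knob at about (331,291), the post top at (254,248), the pivot at (271,299), the pliers around (360,185), the screwdriver around (415,300) and the cover around (354,374). Next I'll measure these.

```bash
cat > h.py <<'E'
import cv2,numpy as np
from workcell import env
def ray(c,uv):
    K,R,t=map(np.array,(c["intrinsics"],c["R"],c["t"]))
    return -R.T@t, R.T@np.linalg.solve(K,[uv[0],uv[1],1.])
def onz(c,uv,z):
    o,d=ray(c,uv); return o+d*(z-o[2])/d[2]
def tri(c1,u1,c2,u2):
    (o1,d1),(o2,d2)=ray(c1,u1),ray(c2,u2)
    s=np.linalg.lstsq(np.c_[d1,-d2],o2-o1,rcond=None)[0]
    p,q=o1+s[0]*d1,o2+s[1]*d2
    return (p+q)/2,np.linalg.norm(p-q)
def blobs(m,amin=20):
    n,l,s,c=cv2.connectedComponentsWithStats(m.astype(np.uint8))
    return [(int(s[i,4]),c[i].round(1).tolist(),s[i,:4].tolist()) for i in range(1,n) if s[i,4]>=amin]
def reds(f):
    h=cv2.cvtColor(f,cv2.COLOR_RGB2HSV).astype(int)
    return ((h[...,0]<5)|(h[...,0]>174))&(h[...,1]>150)&(h[...,2]>70)
E
python3 - <<'E'
from h import *
T=env.capture("top");S=env.capture("scene")
for n,c in(("top",T),("scene",S)):
    print(n,blobs(reds(c["frame"]),5))
    f=c["frame"];g=cv2.cvtColor(f,cv2.COLOR_RGB2HSV)
    print(" black",[b for b in blobs((g[...,2]<60),60) if 300<b[1][0]<350 and 150<b[1][1]<330])
    print(" orange",blobs((g[...,0]>7)&(g[...,0]<16)&(g[...,1]>230)&(g[...,2]>180),100)[:5])
def crop(c,x,y,w,h,k,n): cv2.imwrite(n,cv2.resize(c["frame"][y:y+h,x:x+w,::-1],None,fx=k,fy=k,interpolation=cv2.INTER_CUBIC))
crop(T,230,220,160,120,5,"pics/tc.png");crop(S,270,150,160,120,5,"pics/sc.png")
E
```

```text
top [(98, [254.3, 248.4], [249, 243, 12, 11])]
 black [(409, [335.4, 289.0], [316, 273, 35, 38])]
 orange []
scene [(7, [322.4, 178.6], [322, 176, 2, 6]), (257, [396.7, 215.3], [390, 203, 14, 26])]
 black [(476, [321.4, 187.2], [308, 171, 28, 28]), (619, [321.4, 228.6], [303, 214, 38, 27])]
 orange []
```

View pics/tc.png

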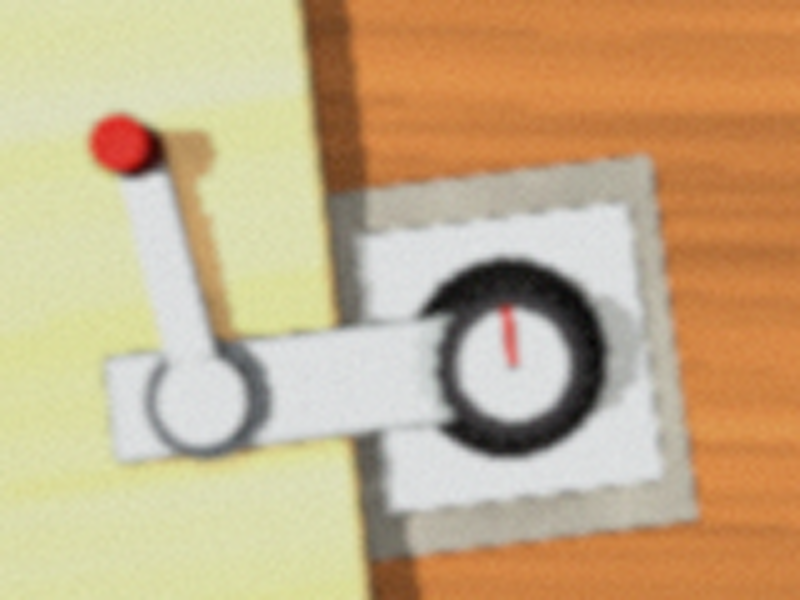

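View pics/sc.png

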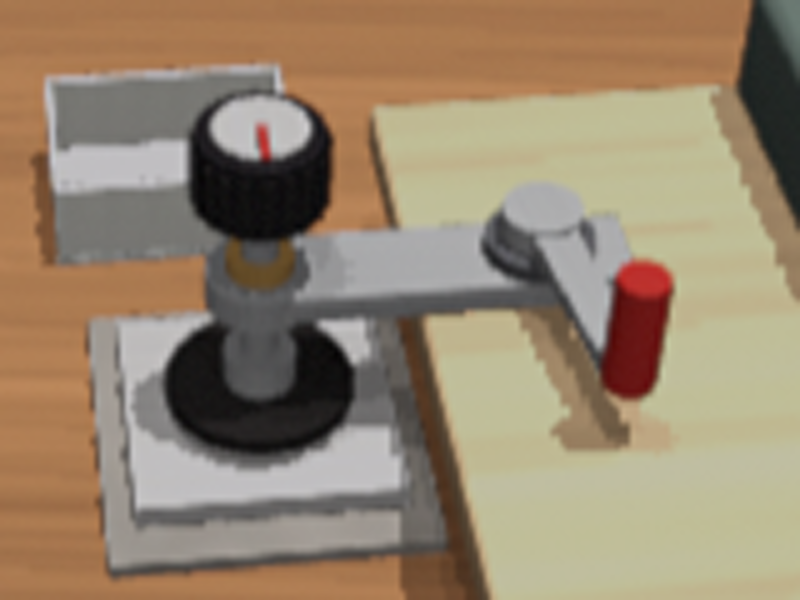

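Run:
```python
from h import *
T=env.capture("top");S=env.capture("scene")
kt=(332.7,291.9);ks=(322.3,175.3)
print("knob tri",tri(T,kt,S,ks),"top z.129",onz(T,kt,.129),"sc",onz(S,ks,.129))
pt=(253.9,248.7);ps=(398.7,206)
P=tri(T,pt,S,ps);print("post",P,onz(T,pt,.125),onz(S,ps,.125))
vt=(270.3,300.3);vs=(378.6,192.3)
print("pivot tri",tri(T,vt,S,vs),[onz(T,vt,z).round(4) for z in(.09,.1)])
k=(onz(T,kt,.129)+onz(S,ks,.129))/2;v=tri(T,vt,S,vs)[0]
d=(v-k)[:2];print("dist",np.linalg.norm(d),"stand yaw",np.degrees(np.arctan2(d[1],d[0]))-90)
e=(P[0]-v)[:2];print("lever len",np.linalg.norm(e),"dir",np.degrees(np.arctan2(e[1],e[0])))
# board right edge direction (top z=.063), corners
for uv in[(288,194),(304,362),(122,213)]: print(onz(T,uv,.063).round(3))
# plates/bystanders
for n,uv in dict(slabTR=(360,251),slabBR=(369,324),scrtip=(397,244),scrhandle=(430,349),cover1=(323,350),cover2=(383,348),pl=(405,182),pl2=(399,211)).items(): print(n,onz(T,uv,.01).round(3))
```

```text
knob tri (array([ 0.48527295, -0.11064336,  0.12904687]), np.float64(0.0035214842196800915)) top z.129 [ 0.48528495 -0.1124051   0.129     ] sc [ 0.48523605 -0.10888339  0.129     ]
post (array([ 0.54347111, -0.00054575,  0.12096975]), np.float64(0.003117045555468414)) [ 0.54306532 -0.00276242  0.125     ] [5.48055570e-01 7.95577863e-05 1.25000000e-01]
pivot tri (array([ 0.47108127, -0.02116689,  0.08749608]), np.float64(0.0030831051824885014)) [array([ 0.4711, -0.023 ,  0.09  ]), array([ 0.4715, -0.0242,  0.1   ])]
dist 0.09059386195152967 stand yaw 9.004625036309406
lever len 0.07526964894647724 dir 15.90025506593537
[ 0.633 -0.043  0.063]
[ 0.38  -0.072  0.063]
[0.6   0.211 0.063]
slabTR [ 0.55  -0.158  0.01 ]
slabBR [ 0.432 -0.174  0.01 ]
scrtip [ 0.562 -0.219  0.01 ]
scrhandle [ 0.394 -0.271  0.01 ]
cover1 [ 0.39 -0.1   0.01]
cover2 [ 0.395 -0.196  0.01 ]
pl [ 0.666 -0.232  0.01 ]
pl2 [ 0.617 -0.222  0.01 ]
```

```bash
cat >> h.py <<'E'
from scipy.spatial.transform import Rotation as Ro
def Rt(s): return Ro.from_euler("xyz",s["tcp_rot"]).as_matrix()
def go(p,yaw=None):
    s=env.observe();R=Rt(s);d=R.T@(np.array(p)-s["tcp_pos"])/.25
    y=s["tcp_rot"][2]; turn=0 if yaw is None else -(yaw-y)/np.pi
    print("clock",round(s["clock"],2),"tcp",s["tcp_pos"].round(4),"rot",s["tcp_rot"].round(3),"q5",s["joint_positions"][5].round(3),"shares",d.round(4),"turn",round(turn,4))
def st():
    s=env.observe();print("clk %.2f"%s["clock"],"tcp",s["tcp_pos"].round(4),"rot",s["tcp_rot"].round(3),"q0 %.3f q5 %.3f"%(s["joint_positions"][0],s["joint_positions"][5]),"F",s["ft_force"].round(2),"M",s["wrist_torque"].round(3),"e5 %.3f"%s["joint_efforts"][5],"w %.1f"%(s["width"]*85.4))
    return s
E
python3 -c "
from h import *
go([.485,-.110,.247],.9)"
```

```text
clock 0.35 tcp [0.1378 0.5838 0.2481] rot [-1.571  0.    -0.232] q5 -0.115 shares [ 1.9892  0.0053 -2.3821] turn -0.3603
```

Emit:
{"api": "jog_arm", "payload": {
  "motion": "0.16 0 -0.19 -0.055 85; 0.32 0 -0.38 -0.11 85; 0.48 0 -0.57 -0.165 85; 0.64 0 -0.76 -0.22 85; 0.8 0 -0.95 -0.275 85"
}}

```text
clock: 0.98
tcp_pos: [0.2716, 0.3204, 0.2485]
tcp_rot: [-1.571, -0.0, 0.604]
ft_force: [0.9, -0.0, 0.3]
width: 0.995
```

```bash
python3 -c "
from h import *
st();go([.485,-.110,.247],.9)"
```

```text
clk 0.97 tcp [0.2716 0.3204 0.2485] rot [-1.571 -0.     0.604] q0 0.703 q5 -1.472 F [ 0.87 -0.02  0.33] M [-0.086 -0.039  0.027] e5 2.918 w 85.0
clock 0.97 tcp [0.2716 0.3204 0.2485] rot [-1.571 -0.     0.604] q5 -1.472 shares [-0.2757  0.0067 -1.9017] turn -0.0941
```

```bash
python3 -c "
from h import *
go([.44,.13,.25],.9)"
```

```text
clock 0.97 tcp [0.2716 0.3204 0.2485] rot [-1.571 -0.     0.604] q5 -1.472 shares [ 0.1216 -0.0055 -1.0094] turn -0.0941
```

Emit:
{"api": "jog_arm", "payload": {
  "motion": "0.03 0 -0.2 -0.02 85; 0.06 0 -0.4 -0.04 85; 0.09 0 -0.6 -0.06 85; 0.12 0 -0.8 -0.08 85; 0.12 0 -1 -0.09 85"
}}

```text
clock: 1.6
tcp_pos: [0.4398, 0.1304, 0.2489]
tcp_rot: [-1.572, -0.001, 0.888]
ft_force: [-0.1, 0.3, -0.3]
width: 0.993
```

```bash
python3 -c "
from h import *
st();go([.485,-.110,.247],.9)"
```

```text
clk 1.60 tcp [0.4398 0.1304 0.2489] rot [-1.572e+00 -1.000e-03  8.880e-01] q0 0.138 q5 -2.322 F [-0.1   0.29 -0.27] M [ 0.04  -0.004 -0.008] e5 1.279 w 84.8
clock 1.6 tcp [0.4398 0.1304 0.2489] rot [-1.572e+00 -1.000e-03  8.880e-01] q5 -2.322 shares [-0.6322  0.0077 -0.7467] turn -0.0037
```

Emit:
{"api": "jog_arm", "payload": {
  "motion": "-0.15 0 -0.18 0 85; -0.3 0 -0.36 0 85; -0.45 0 -0.54 0 85; -0.6 0 -0.71 0 85; -0.632 0 -0.747 0 85"
}}

```text
clock: 2.22
tcp_pos: [0.4859, -0.1133, 0.2491]
tcp_rot: [-1.574, -0.001, 0.885]
ft_force: [-0.2, 1.0, -0.4]
width: 0.997
```

Emit:
{"api": "jog_arm", "payload": {
  "motion": "0 0 0 0 85; 0 0 0 0 85"
}}

```text
clock: 2.48
tcp_pos: [0.4855, -0.1121, 0.249]
tcp_rot: [-1.573, -0.001, 0.885]
ft_force: [-0.1, -0.1, -0.5]
width: 0.995
```

```bash
python3 -c "
from h import *
s=st();c=env.capture('wrist');f=c['frame'];cv2.imwrite('pics/w1.png',f[:,:,::-1])
print(blobs(reds(f),10))"
```

```text
clk 2.48 tcp [ 0.4855 -0.1121  0.249 ] rot [-1.573e+00 -1.000e-03  8.850e-01] q0 -0.366 q5 -2.822 F [-0.14 -0.14 -0.49] M [ 0.013  0.05  -0.009] e5 -0.004 w 85.0
[(89, [312.5, 249.0], [303, 239, 20, 20]), (517, [354.1, 392.4], [344, 365, 22, 45])]
```

View pics/w1.png

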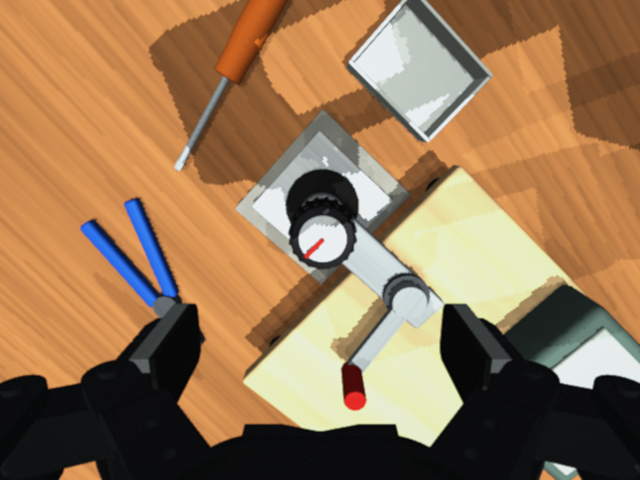

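The wrist view shows the knob's white top centred at about (325,238), the post top at (354,401) and the pivot at (408,297). The fingers are clear of everything.

```bash
cat >> h.py <<'E'
def wray(c,s,uv):
    M=np.array(c["mount"]);R=Rt(s);d=np.linalg.solve(c["intrinsics"],[uv[0],uv[1],1.])
    return s["tcp_pos"]+R@M[:3,3], R@M[:3,:3]@d
def wz(c,s,uv,z):
    o,d=wray(c,s,uv);return o+d*(z-o[2])/d[2]
E
python3 -c "
from h import *
s=st();c=env.capture('wrist');f=c['frame'];g=cv2.cvtColor(f,cv2.COLOR_RGB2HSV)
print(blobs((g[...,2]>170)&(g[...,1]<40)&(np.hypot(*np.meshgrid(np.arange(640)-325,np.arange(480)-238))<32),50))
cv2.imwrite('pics/w1c.png',cv2.resize(f[170:290,250:410,::-1],None,fx=5,fy=5,interpolation=cv2.INTER_CUBIC))
print(wz(c,s,(325,238),.129),wz(c,s,(354.1,401),.125),wz(c,s,(408,297),.09))"
```

```text
clk 2.52 tcp [ 0.4855 -0.1119  0.249 ] rot [-1.573e+00 -1.000e-03  8.860e-01] q0 -0.366 q5 -2.822 F [ 0.04 -0.28 -0.08] M [ 0.023 -0.008 -0.012] e5 0.005 w 85.1
[(1569, [322.7, 238.1], [298, 216, 49, 46]), (55, [350.6, 253.7], [343, 242, 14, 22])]
[ 0.48419108 -0.10911699  0.129     ] [ 5.45471995e-01 -3.17216351e-04  1.25000000e-01] [ 0.47146612 -0.02437286  0.09      ]
```

View pics/w1c.png

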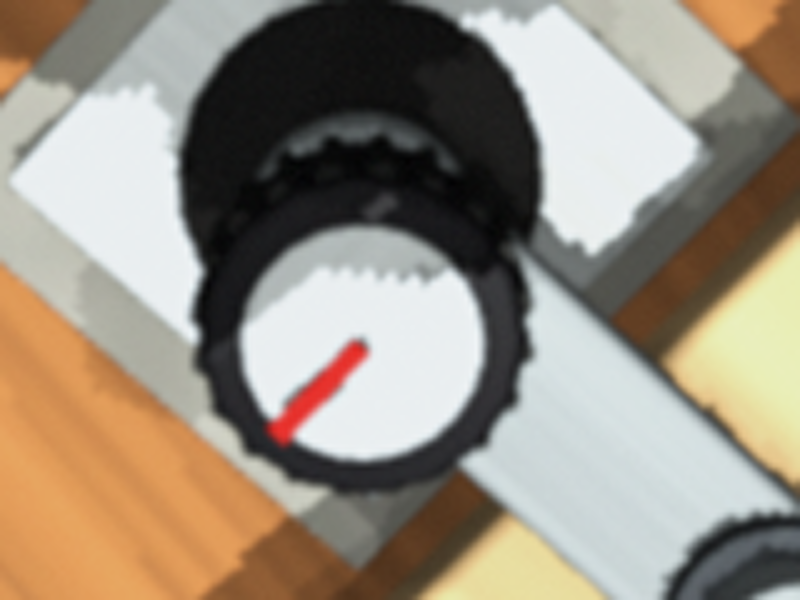

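```bash
python3 -c "
from h import *
s=st();c=env.capture('wrist')
print(wz(c,s,(322.6,238.4),.129),wz(c,s,(354.1,401),.125))
go([.485,-.110,.113])"
```

```text
clk 2.58 tcp [ 0.4855 -0.1118  0.2491] rot [-1.573e+00 -1.000e-03  8.860e-01] q0 -0.365 q5 -2.823 F [0.86 0.71 0.4 ] M [ 0.003 -0.024  0.011] e5 0.007 w 85.2
[ 0.48556735 -0.10982556  0.129     ] [ 5.45484716e-01 -2.45615289e-04  1.25000000e-01]
clock 2.62 tcp [ 0.4856 -0.1119  0.2491] rot [-1.573e+00 -1.000e-03  8.860e-01] q5 -2.823 shares [0.0038 0.5445 0.0078] turn 0
```

Emit:
{"api": "jog_arm", "payload": {
  "motion": "0.004 0.2 0.008 0 85; 0.004 0.38 0.008 0 85; 0.004 0.5 0.008 0 85; 0.004 0.544 0.008 0 85; 0.004 0.544 0.008 0 85",
  "force": 25
}}

```text
clock: 3.25
tcp_pos: [0.485, -0.1094, 0.1131]
tcp_rot: [-1.572, -0.001, 0.887]
ft_force: [0.3, -0.1, 0.9]
width: 0.997
```

```bash
python3 -c "
from h import *
s=st();c=env.capture('wrist');f=c['frame'];cv2.imwrite('pics/w2.png',f[:,:,::-1])
go([.4855,-.110,.113])"
```

```text
clk 3.25 tcp [ 0.485  -0.1094  0.1131] rot [-1.572e+00 -1.000e-03  8.870e-01] q0 -0.361 q5 -2.819 F [ 0.29 -0.08  0.88] M [ 0.001  0.002 -0.029] e5 0.002 w 85.1
clock 3.3 tcp [ 0.4856 -0.1098  0.1138] rot [-1.574 -0.002  0.887] q5 -2.82 shares [-0.0009  0.0032 -0.0002] turn 0
```

View pics/w2.png

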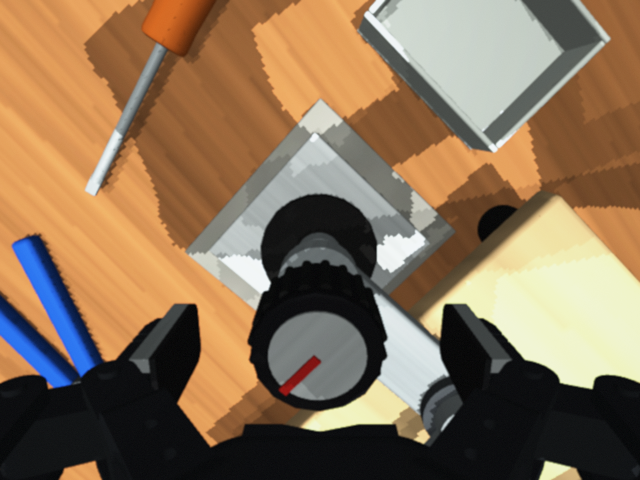

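The knob is centred between the pads: it spans columns 250–384, and the fingers are at 198 and 443. I'll close on it.

Emit:
{"api": "jog_arm", "payload": {
  "motion": "0 0 0 0 60; 0 0 0 0 40; 0 0 0 0 36; 0 0 0 0 36; 0 0 0 0 36",
  "force": 25
}}

```text
clock: 3.92
tcp_pos: [0.4861, -0.1099, 0.1147]
tcp_rot: [-1.575, -0.002, 0.887]
ft_force: [-0.8, 1.3, 7.1]
width: 0.485
```

```bash
python3 -c "
from h import *
s=st()"
```

```text
clk 3.92 tcp [ 0.4861 -0.1099  0.1147] rot [-1.575 -0.002  0.887] q0 -0.361 q5 -2.820 F [-0.83  1.34  7.07] M [0.126 0.085 0.01 ] e5 0.006 w 41.4
```

Emit:
{"api": "jog_arm", "payload": {
  "motion": "0 0.002 0 0.05 36; 0 0.004 0 0.1 36; 0 0.006 0 0.15 36; 0 0.008 0 0.2 36; 0 0.01 0 0.25 36"
}}

```text
clock: 4.55
tcp_pos: [0.4865, -0.1107, 0.1128]
tcp_rot: [-1.574, -0.005, 0.097]
ft_force: [-1.7, -2.0, 3.5]
width: 0.479
```

```bash
python3 -c "
from h import *
s=st();s=st();c=env.capture('wrist');f=c['frame'];cv2.imwrite('pics/w3.png',f[:,:,::-1]);st()"
```

```text
clk 4.55 tcp [ 0.4865 -0.1107  0.1128] rot [-1.574 -0.005  0.097] q0 -0.362 q5 -2.029 F [-1.75 -2.    3.5 ] M [-0.713  0.203  0.056] e5 -1.612 w 40.9
clk 4.55 tcp [ 0.4865 -0.1107  0.1128] rot [-1.574 -0.005  0.097] q0 -0.362 q5 -2.029 F [-1.75 -2.    3.5 ] M [-0.713  0.203  0.056] e5 -1.612 w 40.9
clk 4.60 tcp [ 0.4865 -0.1107  0.1128] rot [-1.574 -0.006  0.091] q0 -0.362 q5 -2.023 F [-1.08 -2.23  3.17] M [-0.662  0.246 -0.021] e5 -0.544 w 41.2
```

View pics/w3.png

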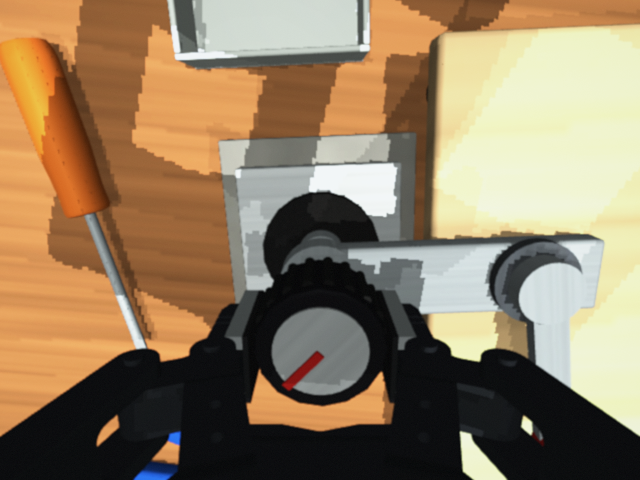

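Emit:
{"api": "jog_arm", "payload": {
  "motion": "0 0.002 0 0.05 36; 0 0.004 0 0.1 36; 0 0.006 0 0.15 36; 0 0.007 0 0.2 36; 0 0.007 0 0.2 36"
}}

```text
clock: 5.22
tcp_pos: [0.486, -0.1114, 0.1112]
tcp_rot: [-1.572, -0.006, -0.534]
ft_force: [-2.9, -4.3, 1.1]
width: 0.483
```

```bash
cat >> h.py <<'E'
def avg(n=8):
    a=[]
    for i in range(n):
        s=env.observe();a.append([*s["wrist_torque"],s["joint_efforts"][5],s["tcp_rot"][2],*s["ft_force"],s["joint_positions"][5]]);env.capture("wrist")
    a=np.array(a);m=a.mean(0)
    print("clk %.2f M %s sd %.3f e5 %.3f sd %.3f yaw %.4f F %s q5 %.3f"%(s["clock"],m[:3].round(3),a[:,2].std(),m[3],a[:,3].std(),m[4],m[5:8].round(1),m[8]),"mz",a[:,2].round(3),"e5",a[:,3].round(3))
E
python3 -c "
from h import *
avg()"
```

```text
clk 5.58 M [-1.305  0.857 -0.047] sd 0.031 e5 0.086 sd 0.282 yaw -0.5323 F [-2.9 -4.6  2.8] q5 -1.399 mz [-0.006 -0.008 -0.055 -0.019 -0.07  -0.088 -0.046 -0.085] e5 [ 0.814  0.142 -0.017 -0.045 -0.05  -0.051 -0.051 -0.051]
```

Emit:
{"api": "jog_arm", "payload": {
  "motion": "0 0.0005 0 0.02 36; 0 0.001 0 0.04 36; 0 0.002 0 0.06 36; 0 0.0025 0 0.08 36; 0 0.003 0 0.1 36"
}}

```text
clock: 6.25
tcp_pos: [0.4855, -0.1117, 0.1105]
tcp_rot: [-1.571, -0.006, -0.843]
ft_force: [-1.6, -4.0, 0.8]
width: 0.484
```

```bash
python3 -c "
from h import *
avg(3)"
```

```text
clk 6.35 M [-0.997  0.886 -0.045] sd 0.047 e5 -0.102 sd 0.433 yaw -0.8436 F [-2.2 -3.7  1.2] q5 -1.088 mz [ 0.005 -0.03  -0.109] e5 [-0.613 -0.14   0.446]
```

Emit:
{"api": "jog_arm", "payload": {
  "motion": "0 0.0005 0 0.02 36; 0 0.001 0 0.04 36; 0 0.002 0 0.06 36; 0 0.0025 0 0.08 36; 0 0.003 0 0.1 36"
}}

```text
clock: 7.02
tcp_pos: [0.485, -0.1117, 0.1097]
tcp_rot: [-1.57, -0.005, -1.154]
ft_force: [-2.2, -4.0, 3.1]
width: 0.484
```

```bash
python3 -c "
from h import *
avg(3)"
```

```text
clk 7.12 M [-0.829  1.056  0.044] sd 0.071 e5 -0.080 sd 0.385 yaw -1.1545 F [-2.8 -3.8  3.3] q5 -0.777 mz [ 0.142  0.015 -0.025] e5 [-0.528 -0.123  0.412]
```

Emit:
{"api": "jog_arm", "payload": {
  "motion": "0 0.0003 0 0.01 36; 0 0.0006 0 0.02 36; 0 0.001 0 0.03 36; 0 0.0013 0 0.04 36; 0 0.0016 0 0.05 36"
}}

```text
clock: 7.8
tcp_pos: [0.4848, -0.1116, 0.1093]
tcp_rot: [-1.569, -0.005, -1.311]
ft_force: [-4.3, -3.6, 3.6]
width: 0.484
```

```bash
python3 -c "
from h import *
avg(3)"
```

```text
clk 7.90 M [-0.798  1.195  0.078] sd 0.074 e5 0.043 sd 0.153 yaw -1.3115 F [-3.3 -3.6  3.9] q5 -0.620 mz [0.182 0.032 0.019] e5 [-0.148  0.051  0.226]
```

Emit:
{"api": "jog_arm", "payload": {
  "motion": "0 0.0003 0 0.01 36; 0 0.0006 0 0.02 36; 0 0.001 0 0.03 36; 0 0.0013 0 0.04 36; 0 0.0016 0 0.05 36"
}}

```text
clock: 8.57
tcp_pos: [0.4847, -0.1115, 0.109]
tcp_rot: [-1.569, -0.004, -1.469]
ft_force: [-3.7, -3.9, 5.2]
width: 0.488
```

```bash
python3 -c "
from h import *
avg(3);c=env.capture('wrist');f=c['frame'];cv2.imwrite('pics/w4.png',f[:,:,::-1]);c=env.capture('scene');f=c['frame'];cv2.imwrite('pics/s4.png',cv2.resize(f[150:270,270:430,::-1],None,fx=5,fy=5,interpolation=cv2.INTER_CUBIC))"
```

```text
clk 8.68 M [-0.706  1.252  0.126] sd 0.075 e5 0.084 sd 0.146 yaw -1.4699 F [-3.4 -3.6  4.9] q5 -0.461 mz [0.188 0.168 0.021] e5 [-0.097  0.088  0.26 ]
```

View pics/w4.png

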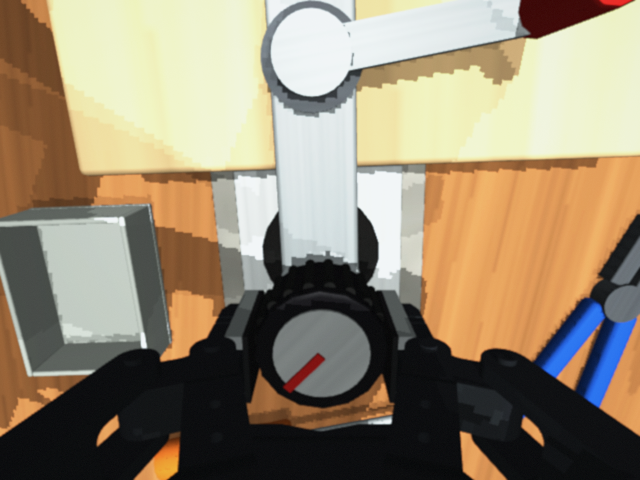

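View pics/s4.png

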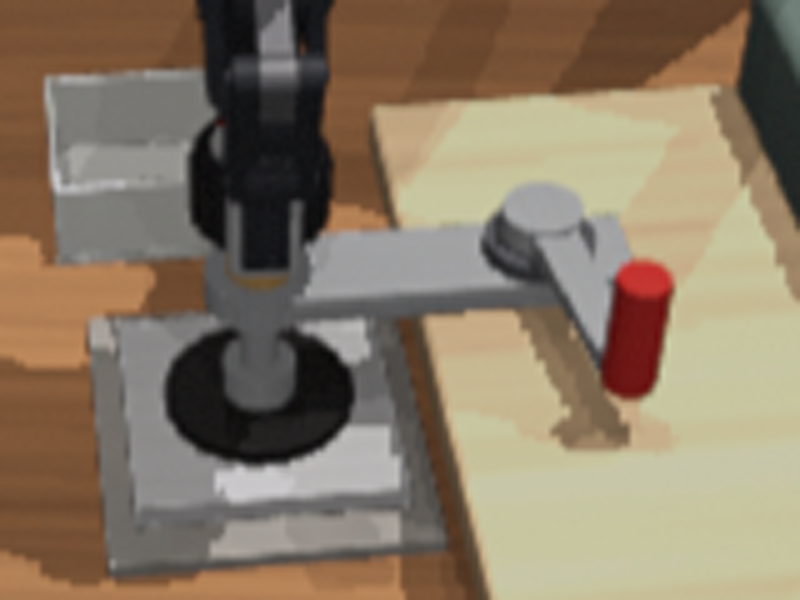

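```bash
python3 -c "
from h import *
avg(6)"
```

```text
clk 9.07 M [-0.693  1.243  0.024] sd 0.010 e5 0.030 sd 0.001 yaw -1.4689 F [-3.3 -4.1  4.8] q5 -0.463 mz [0.014 0.014 0.033 0.032 0.013 0.036] e5 [0.031 0.03  0.03  0.03  0.03  0.03 ]
```

Emit:
{"api": "jog_arm", "payload": {
  "motion": "0 0 0 0.003 36; 0 0 0 0.006 36; 0 0.0003 0 0.009 36; 0 0.0003 0 0.012 36; 0 0.0003 0 0.014 36"
}}

```text
clock: 9.75
tcp_pos: [0.4846, -0.1115, 0.1089]
tcp_rot: [-1.569, -0.004, -1.514]
ft_force: [-3.3, -4.5, 2.7]
width: 0.485
```

```bash
python3 -c "
from h import *
avg(6)"
```

```text
clk 10.00 M [-0.709  1.147  0.198] sd 0.027 e5 0.206 sd 0.018 yaw -1.5138 F [-3.3 -3.9  3.6] q5 -0.418 mz [0.226 0.18  0.204 0.237 0.162 0.177] e5 [0.191 0.221 0.238 0.202 0.192 0.191]
```

Emit:
{"api": "jog_arm", "payload": {
  "motion": "0 0 0 0 50; 0 0 0 0 70; 0 0 0 0 85; 0 0 0 0 85; 0 0 0 0 85"
}}

```text
clock: 10.68
tcp_pos: [0.4847, -0.1114, 0.1089]
tcp_rot: [-1.569, -0.004, -1.514]
ft_force: [0.2, -0.4, 0.3]
width: 0.994
```

```bash
python3 -c "
from h import *
st();c=env.capture('wrist');f=c['frame'];cv2.imwrite('pics/w5.png',f[:,:,::-1])
T=env.capture('top')
go([.485,-.11,.2])"
```

```text
clk 10.68 tcp [ 0.4847 -0.1114  0.1089] rot [-1.569 -0.004 -1.514] q0 -0.363 q5 -0.418 F [ 0.22 -0.35  0.29] M [-0.017 -0.042  0.089] e5 0.001 w 84.9
clock 10.78 tcp [ 0.4846 -0.1115  0.1089] rot [-1.569 -0.004 -1.514] q5 -0.418 shares [-0.0044 -0.3645  0.0026] turn 0
```

View pics/w5.png

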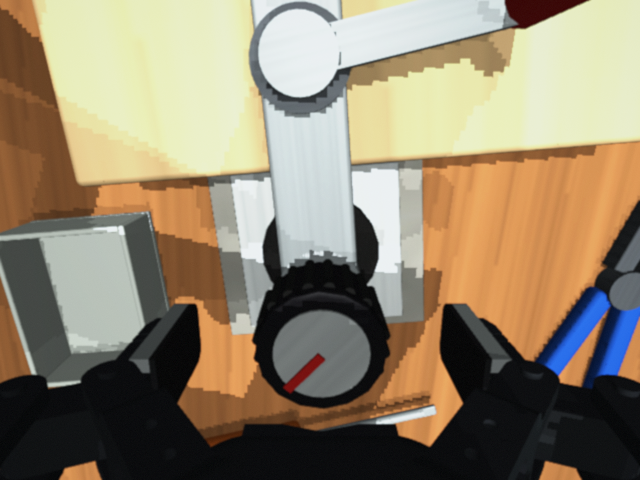

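The mark has the same angle to the tool as before, so the knob followed the full 2.40 rad. That is a 6.1 mm travel, and the torque of about 0.19–0.2 N m puts the pad at about 8–9 N. I'll lift off and check the knob and lever.

Emit:
{"api": "jog_arm", "payload": {
  "motion": "0 -0.1 0 0 85; 0 -0.25 0 0 60; 0 -0.37 0 0 30; 0 -0.37 0 0 0; 0 -0.37 0 0 0"
}}

```text
clock: 11.4
tcp_pos: [0.4839, -0.1109, 0.2008]
tcp_rot: [-1.57, -0.004, -1.514]
ft_force: [-0.8, -0.0, -0.2]
width: 0.139
```

```bash
cat >> h.py <<'E'
V=np.array([.472,-.0215])
def push(deg,off=.0195,z=.114):
    th=np.radians(deg);r=np.array([np.cos(th),np.sin(th)]);t=np.array([-r[1],r[0]])
    p=V+.075*r-off*t; return [*p,z],th-np.pi/2
E
python3 - <<'E'
from h import *
st();c=env.capture('wrist');s=env.observe();f=c['frame'];cv2.imwrite('pics/w6.png',f[:,:,::-1])
T=env.capture('top');cv2.imwrite('pics/t6.png',T['frame'][:,:,::-1])
for uv in [(208,292),(214,372),(130,300)]: print("box",onz(T,uv,.116).round(3))
print(push(15.6,.040,.2));go(*push(15.6,.040,.2))
E
```

```text
clk 11.40 tcp [ 0.4839 -0.1109  0.2008] rot [-1.57  -0.004 -1.514] q0 -0.363 q5 -0.418 F [-0.76 -0.02 -0.24] M [-0.004 -0.036  0.036] e5 0.000 w 11.9
box [0.482 0.061 0.116]
box [0.374 0.049 0.116]
box [0.47  0.169 0.116]
([np.float64(0.554993985334435), np.float64(-0.0398575161257614), 0.2], np.float64(-1.2985249634837812))
clock 11.5 tcp [ 0.4835 -0.1108  0.2002] rot [-1.571 -0.003 -1.514] q5 -0.418 shares [-2.670e-01 -1.000e-04  3.017e-01] turn -0.0685
```

View pics/w6.png

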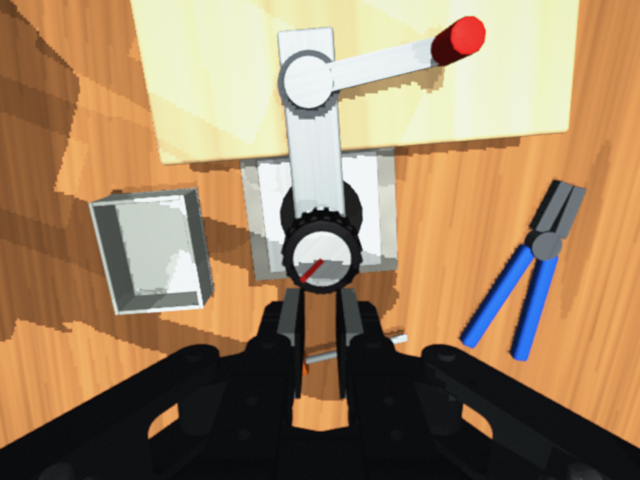

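The wrist view shows the foot and the open lever undisturbed, with the post top at (468,36). Next I'll move behind the post with the fingers shut.

Emit:
{"api": "jog_arm", "payload": {
  "motion": "-0.13 0 0.15 -0.034 0; -0.267 0 0.302 -0.068 0; -0.267 0 0.302 -0.068 0; -0.267 0.17 0.302 -0.068 0; -0.267 0.17 0.302 -0.068 0"
}}

```text
clock: 12.12
tcp_pos: [0.5511, -0.0397, 0.1541]
tcp_rot: [-1.58, 0.001, -1.301]
ft_force: [-0.2, -0.4, 0.3]
width: 0.0
```

Run:
```python
from h import *
st();c=env.capture('wrist');s=env.observe();f=c['frame'];cv2.imwrite('pics/w7.png',f[:,:,::-1])
go(*push(15.6,.040,.114))
```

```text
clk 12.12 tcp [ 0.5511 -0.0397  0.1541] rot [-1.580e+00  1.000e-03 -1.301e+00] q0 -0.195 q5 -0.463 F [-0.22 -0.43  0.27] M [ 0.032 -0.007 -0.014] e5 0.002 w 0.0
clock 12.18 tcp [ 0.5527 -0.04    0.1559] rot [-1.577 -0.    -1.301] q5 -0.463 shares [0.0017 0.1674 0.0102] turn -0.0008
```

View pics/w7.png

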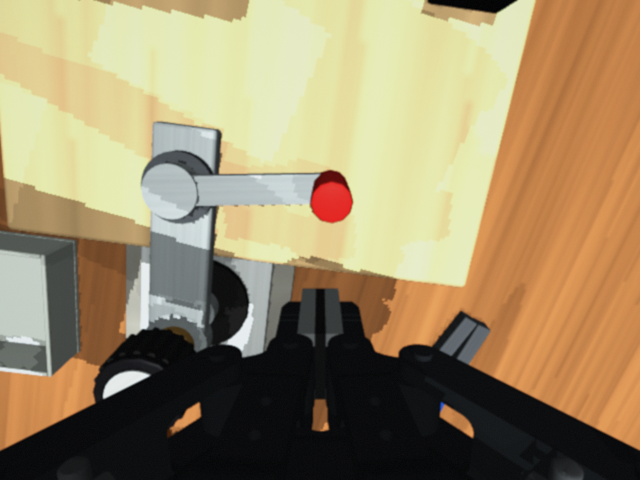

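Emit:
{"api": "jog_arm", "payload": {
  "motion": "0.002 0.1 0.014 0 0; 0.002 0.168 0.014 0 0; 0.002 0.168 0.014 0 0; 0.002 0.168 0.014 0 0"
}}

```text
clock: 12.68
tcp_pos: [0.5567, -0.0401, 0.1152]
tcp_rot: [-1.575, -0.001, -1.302]
ft_force: [0.5, -0.3, 0.0]
width: -0.005
```

Run:
```python
from h import *
s=st();c=env.capture('wrist');f=c['frame'];cv2.imwrite('pics/w8.png',f[:,:,::-1])
for d in (15.6,25,35): go(*push(d))
```

```text
clk 12.68 tcp [ 0.5567 -0.0401  0.1152] rot [-1.575e+00 -1.000e-03 -1.302e+00] q0 -0.194 q5 -0.461 F [ 0.48 -0.28  0.03] M [ 0.002 -0.017 -0.023] e5 0.001 w -0.4
clock 12.72 tcp [ 0.5568 -0.0401  0.1153] rot [-1.575e+00 -1.000e-03 -1.301e+00] q5 -0.461 shares [-0.0849  0.0049 -0.0069] turn -0.0009
clock 12.72 tcp [ 0.5568 -0.0401  0.1153] rot [-1.575e+00 -1.000e-03 -1.301e+00] q5 -0.461 shares [-0.135   0.0048  0.0016] turn -0.0532
clock 12.72 tcp [ 0.5568 -0.0401  0.1153] rot [-1.575e+00 -1.000e-03 -1.301e+00] q5 -0.461 shares [-0.189   0.0047  0.0016] turn -0.1087
```

View pics/w8.png

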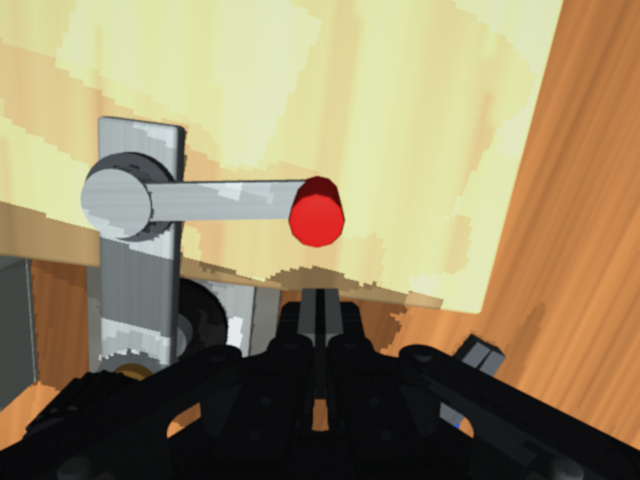

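Emit:
{"api": "jog_arm", "payload": {
  "motion": "-0.05 0 -0.004 0 0; -0.085 0 -0.005 -0.001 0; -0.11 0 -0.002 -0.027 0; -0.135 0 0.002 -0.053 0; -0.162 0 0.002 -0.08 0"
}}

```text
clock: 13.35
tcp_pos: [0.5469, -0.0004, 0.1157]
tcp_rot: [-1.574, -0.002, -1.046]
ft_force: [0.3, -2.5, 1.1]
width: -0.002
```

Run:
```python
from h import *
s=st();c=env.capture('wrist');f=c['frame'];cv2.imwrite('pics/w9.png',f[:,:,::-1])
for d in (36,42,48,54,60): go(*push(d))
```

```text
clk 13.35 tcp [ 5.469e-01 -4.000e-04  1.157e-01] rot [-1.574 -0.002 -1.046] q0 -0.125 q5 -0.647 F [ 0.3  -2.54  1.08] M [-0.309 -0.053  0.014] e5 0.796 w -0.2
clock 13.4 tcp [5.465e-01 3.000e-04 1.157e-01] rot [-1.574e+00 -1.000e-03 -1.043e+00] q5 -0.65 shares [-0.0272  0.0066  0.0049] turn -0.032
clock 13.4 tcp [5.465e-01 3.000e-04 1.157e-01] rot [-1.574e+00 -1.000e-03 -1.043e+00] q5 -0.65 shares [-0.0595  0.0066  0.0082] turn -0.0654
clock 13.4 tcp [5.465e-01 3.000e-04 1.157e-01] rot [-1.574e+00 -1.000e-03 -1.043e+00] q5 -0.65 shares [-0.092   0.0065  0.0081] turn -0.0987
clock 13.4 tcp [5.465e-01 3.000e-04 1.157e-01] rot [-1.574e+00 -1.000e-03 -1.043e+00] q5 -0.65 shares [-0.1242  0.0065  0.0046] turn -0.132
clock 13.4 tcp [5.465e-01 3.000e-04 1.157e-01] rot [-1.574e+00 -1.000e-03 -1.043e+00] q5 -0.65 shares [-0.1559  0.0065 -0.0022] turn -0.1654
```

View pics/w9.png

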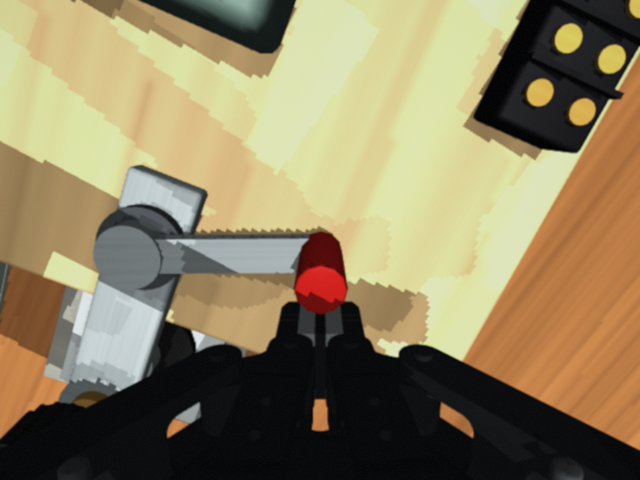

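The post at (320,275) is in contact and moving, with about 2.5 N of push. I'll continue along the arc.

Emit:
{"api": "jog_arm", "payload": {
  "motion": "-0.027 0 0.005 -0.032 0; -0.06 0 0.008 -0.065 0; -0.092 0 0.008 -0.099 0; -0.124 0 0.005 -0.132 0; -0.156 0 -0.002 -0.165 0"
}}

```text
clock: 14.02
tcp_pos: [0.5266, 0.034, 0.1159]
tcp_rot: [-1.575, -0.0, -0.522]
ft_force: [1.2, -2.2, -0.1]
width: 0.004
```

Run:
```python
from h import *
s=st();c=env.capture('wrist');f=c['frame'];cv2.imwrite('pics/w10.png',f[:,:,::-1])
for d in (62,66,70,74,78): go(*push(d))
```

```text
clk 14.03 tcp [0.5266 0.034  0.1159] rot [-1.575 -0.    -0.522] q0 -0.064 q5 -1.111 F [ 1.2  -2.18 -0.07] M [-0.411 -0.164  0.012] e5 1.008 w 0.3
clock 14.07 tcp [0.5256 0.0347 0.1158] rot [-1.574e+00  1.000e-03 -5.180e-01] q5 -1.114 shares [-0.0057  0.0072  0.0008] turn -0.0092
clock 14.07 tcp [0.5256 0.0347 0.1158] rot [-1.574e+00  1.000e-03 -5.180e-01] q5 -1.114 shares [-0.027   0.0072  0.0049] turn -0.0315
clock 14.07 tcp [0.5256 0.0347 0.1158] rot [-1.574e+00  1.000e-03 -5.180e-01] q5 -1.114 shares [-0.0484  0.0072  0.0075] turn -0.0537
clock 14.07 tcp [0.5256 0.0347 0.1158] rot [-1.574e+00  1.000e-03 -5.180e-01] q5 -1.114 shares [-0.07    0.0073  0.0086] turn -0.0759
clock 14.07 tcp [0.5256 0.0347 0.1158] rot [-1.574e+00  1.000e-03 -5.180e-01] q5 -1.114 shares [-0.0917  0.0073  0.0082] turn -0.0981
```

View pics/w10.png

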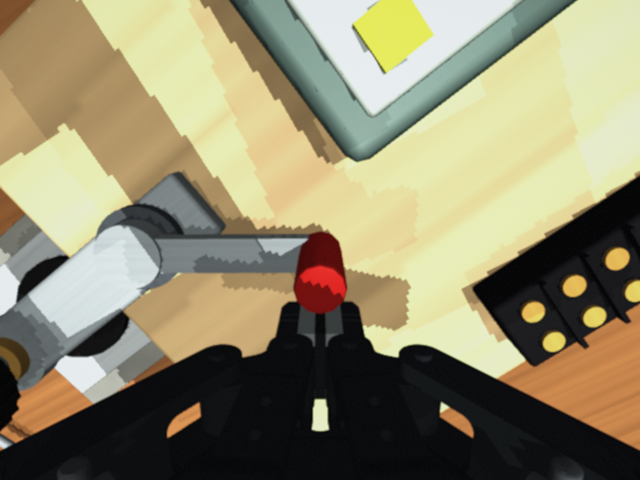

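Emit:
{"api": "jog_arm", "payload": {
  "motion": "-0.006 0 0.001 -0.01 0; -0.027 0 0.005 -0.032 0; -0.048 0 0.008 -0.054 0; -0.07 0 0.009 -0.076 0; -0.092 0 0.008 -0.098 0"
}}

```text
clock: 14.7
tcp_pos: [0.5072, 0.0479, 0.116]
tcp_rot: [-1.574, 0.001, -0.209]
ft_force: [1.3, -0.8, -1.4]
width: -0.0
```

Run:
```python
from h import *
s=st();c=env.capture('wrist');f=c['frame'];cv2.imwrite('pics/w11.png',f[:,:,::-1])
for d in (78,80,82,83,84): go(*push(d))
st()
```

```text
clk 14.70 tcp [0.5072 0.0479 0.116 ] rot [-1.574e+00  1.000e-03 -2.090e-01] q0 -0.040 q5 -1.399 F [ 1.28 -0.78 -1.35] M [-0.098 -0.276 -0.008] e5 0.695 w -0.0
clock 14.75 tcp [0.5062 0.0482 0.1159] rot [-1.574  0.002 -0.206] q5 -1.402 shares [ 0.002   0.0076 -0.0012] turn 0.0011
clock 14.75 tcp [0.5062 0.0482 0.1159] rot [-1.574  0.002 -0.206] q5 -1.402 shares [-0.0085  0.0076  0.0014] turn -0.01
clock 14.75 tcp [0.5062 0.0482 0.1159] rot [-1.574  0.002 -0.206] q5 -1.402 shares [-0.0191  0.0076  0.0036] turn -0.0212
clock 14.75 tcp [0.5062 0.0482 0.1159] rot [-1.574  0.002 -0.206] q5 -1.402 shares [-0.0245  0.0077  0.0046] turn -0.0267
clock 14.75 tcp [0.5062 0.0482 0.1159] rot [-1.574  0.002 -0.206] q5 -1.402 shares [-0.0298  0.0077  0.0055] turn -0.0323
clk 14.75 tcp [0.5062 0.0482 0.1159] rot [-1.574  0.002 -0.206] q0 -0.039 q5 -1.402 F [0.46 0.32 0.26] M [-0.046 -0.18   0.011] e5 0.186 w 0.1
```

View pics/w11.png

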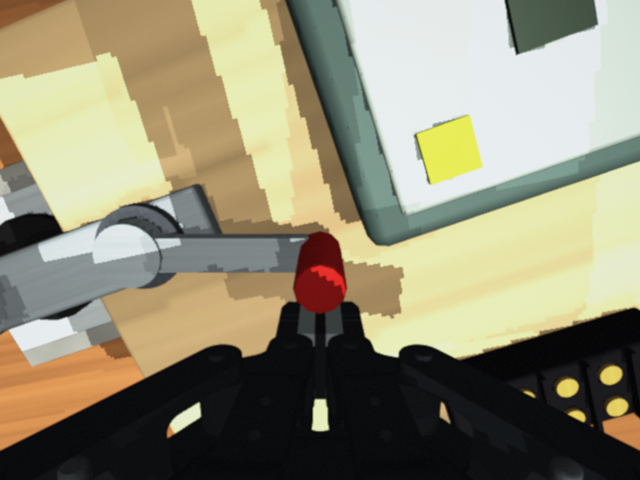

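Emit:
{"api": "jog_arm", "payload": {
  "motion": "-0.006 0 0.001 -0.006 0; -0.01 0 0.002 -0.011 0; -0.015 0 0.003 -0.016 0; -0.02 0 0.004 -0.021 0; -0.02 0 0.004 -0.021 0"
}}

```text
clock: 15.38
tcp_pos: [0.5019, 0.0502, 0.116]
tcp_rot: [-1.573, 0.001, -0.14]
ft_force: [2.6, -0.0, -0.3]
width: 0.004
```

Run:
```python
from h import *
avg(3);go(*push(84));go(*push(86))
```

```text
clk 15.47 M [-0.026 -0.431  0.002] sd 0.013 e5 -0.042 sd 0.031 yaw -0.1402 F [ 2.8 -0.4 -0.7] q5 -1.464 mz [ 0.019 -0.014  0.001] e5 [-0.085 -0.032 -0.011]
clock 15.53 tcp [0.5019 0.0502 0.116 ] rot [-1.573  0.002 -0.14 ] q5 -1.464 shares [-0.011   0.0081  0.0019] turn -0.0113
clock 15.53 tcp [0.5019 0.0502 0.116 ] rot [-1.573  0.002 -0.14 ] q5 -1.464 shares [-0.0216  0.0081  0.0041] turn -0.0225
```

Force is still about 2.8 N, so the stop has not been felt yet. I'll move on in small steps.

Emit:
{"api": "jog_arm", "payload": {
  "motion": "-0.004 0 0.001 -0.004 0; -0.008 0 0.001 -0.008 0; -0.011 0 0.002 -0.011 0; -0.011 0 0.002 -0.011 0"
}}

```text
clock: 16.02
tcp_pos: [0.5018, 0.0506, 0.1163]
tcp_rot: [-1.574, -0.003, -0.105]
ft_force: [8.0, -2.8, -5.9]
width: -0.004
```

Run:
```python
from h import *
avg(3);go(*push(86))
```

```text
clk 16.12 M [-0.306 -1.369 -0.012] sd 0.007 e5 -0.003 sd 0.015 yaw -0.1052 F [ 8.1 -1.9 -6.2] q5 -1.497 mz [-0.004 -0.02  -0.013] e5 [-0.024  0.003  0.011]
clock 16.18 tcp [0.5018 0.0506 0.1163] rot [-1.574 -0.003 -0.105] q5 -1.497 shares [-0.0209  0.009   0.0031] turn -0.0113
```

The TCP has stopped advancing and the force has risen to 8 N, so the lever is at its end stop. I'll back off, then lift.

Emit:
{"api": "jog_arm", "payload": {
  "motion": "0.03 0 0 0 0; 0.08 0 0 0 0; 0.08 -0.15 0 0 0; 0.08 -0.4 0 0 0; 0.08 -0.4 0 0 0"
}}

```text
clock: 16.8
tcp_pos: [0.525, 0.0488, 0.2209]
tcp_rot: [-1.573, -0.012, -0.105]
ft_force: [0.7, 0.2, 0.4]
width: 0.002
```

Run:
```python
from h import *
s=st()
T=env.capture('top');S=env.capture('scene')
for n,c,x,y in(('t12',T,230,220),('s12',S,270,150)):
    cv2.imwrite(f'pics/{n}.png',cv2.resize(c['frame'][y:y+120,x:x+160,::-1],None,fx=5,fy=5,interpolation=cv2.INTER_CUBIC)); print(n,blobs(reds(c['frame']),10))
c=env.capture('wrist');cv2.imwrite('pics/w12.png',c['frame'][:,:,::-1]);print(blobs(reds(c['frame']),10))
```

```text
clk 16.80 tcp [0.525  0.0488 0.2209] rot [-1.573 -0.012 -0.105] q0 -0.036 q5 -1.501 F [0.72 0.23 0.42] M [0.008 0.011 0.024] e5 0.002 w 0.1
t12 [(132, [214.2, 292.9], [207, 288, 17, 11])]
s12 [(265, [428.2, 188.3], [422, 176, 14, 27])]
[(794, [319.9, 177.4], [305, 160, 30, 35]), (116, [11.3, 208.9], [0, 201, 24, 17])]
```

View pics/s12.png

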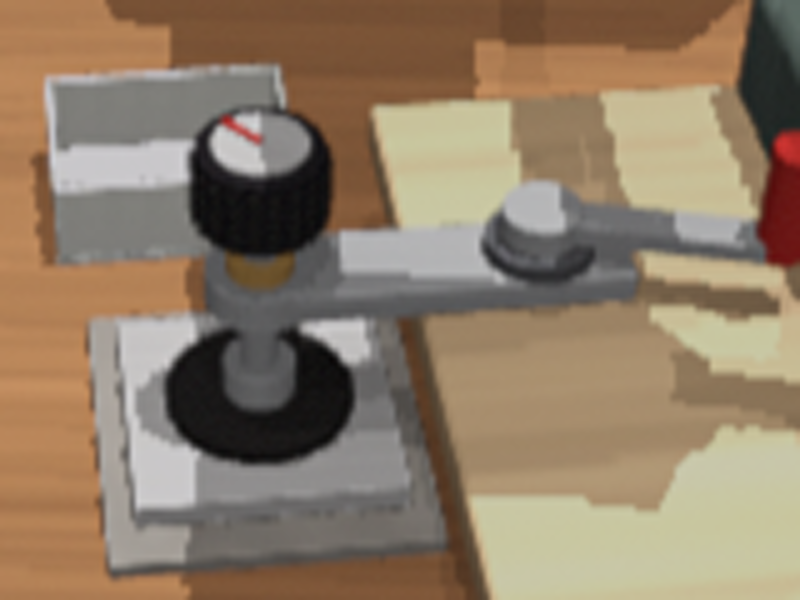

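View pics/w12.png

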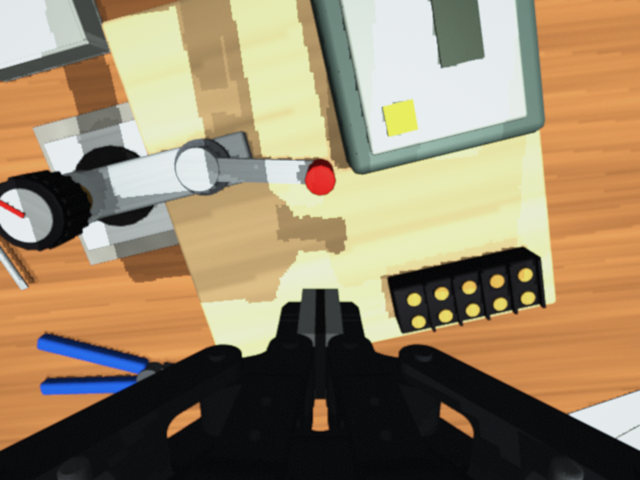

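Run:
```python
from h import *
c=env.capture('wrist');s=env.observe()
P=wz(c,s,(320,180),.125);print(P)
d=P[:2]-V;a=np.degrees(np.arctan2(d[1],d[0]));print("lever len",np.hypot(*d),"world",a,"clamp rad (yaw 8)",np.radians(a-8))
a0=cv2.imread('pics/scene0.png');S=env.capture('scene');b0=S['frame'][:,:,::-1]
for n,im in(('before',a0),('after',b0)):
    g=im.max(2).astype(float)
    # pad lower edge and knob lower edge: subpixel threshold along columns
    out=[]
    for x in range(314,330):
        col=g[228:250,x];i=np.where(col>90)[0][0];y=228+i-1+(90-col[i-1])/(col[i]-col[i-1]);out.append(y)
    k=im[165:185,308:337].max(2)>110
    ys,xs=np.nonzero(k); print(n,"pad lower edge",np.mean(out).round(2),"knob top disc",(165+ys.mean()).round(2),len(ys))
```

```text
[0.48109633 0.05329485 0.125     ]
lever len 0.07534595536962749 world 83.06590757765544 clamp rad (yaw 8) 1.3101472432278485
before pad lower edge 241.14 knob top disc 172.0 360
after pad lower edge 236.79 knob top disc 173.22 435
```

The lever measures 83.1° in world, which is about 1.3 rad, its end stop. The pad-edge comparison isn't usable because the shadow changed. The tool is clear of everything, so I'm handing in.

Run:
```python
from h import *
st();print(env.hand_in());st()
```

```text
clk 17.05 tcp [0.5201 0.0489 0.2147] rot [-1.574  0.    -0.105] q0 -0.037 q5 -1.501 F [-0.13 -0.29  0.07] M [-0.021 -0.039 -0.02 ] e5 -0.001 w -0.0
the job is handed in; nothing more can be done
None
the job is handed in; nothing more can be done
```

The foot is screwed down onto its plate with light pressure, the clamp lever is at its end stop, and the job was handed in at about 17 s.

- **Foot:** I turned the knob 2.40 rad clockwise, about 6.1 mm down, and the red mark showed no slip in the grip. The holding torque rose from about 0.05 to 0.19–0.24 N m. That puts the pad at roughly 8–11 N, within the 2–14 N range. This force is worked out from torque, not measured directly.
- **Clamp:** I pushed the lever over with the fingers shut until it stopped moving and the force rose to 8 N. The wrist camera then put it at about 1.31 rad, against an end stop of 1.3.
- **Final state:** The arm was clear of everything, with wrist force near zero. The screwdriver, pliers and cover were not approached; I did not measure their positions again at the end.
- **Check that failed:** I tried to confirm the pad's travel by comparing its edge in the scene pictures. Changed shadows made that reading unusable, so the pad pressure rests on the torque alone.

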